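# Back up the terminal card and hold the spring clip open around it

### The job

On the record-player repair table, stand the aluminium straightedge flush along the bare face of the upright brown terminal card, roughly centred on it, and let it go. Then take the spring clip off the tray wall by squeezing its handles, and finish while holding it: jaws spread wide around the card and straightedge together, beside the straightedge's upright grip, reaching well down over their top edges but touching neither. Do not let go of it, and leave the other things where they are.

Things in the scene. Friction and masses are not known exactly. Their poses are not given: they have to be found in the camera images.
- card: Upright stiff brown card, fixed: 3 mm thick, 180 mm long, top edge 40 mm above the table. Origin: on the table, at the middle of the bare front face, which looks along -x (towards the robot); the card fills x 0 to 3 mm, y runs along the card, z up. Behind it (x 3 to 48 mm) is its wooden foot, 10 mm high, with two brass screw heads to 13 mm.
- straightedge: Loose aluminium straightedge standing on its long edge: 12 mm thick (x), 150 mm long (y), 40 mm high; amid it an upright grip, also 12 mm thick, 30 mm long in y, rises to 82 mm. Origin: centre of its underside. 0.15 to 0.27 kg; faces alike; tips over if leaned 0.2 rad. Flush, its origin is at x = -6 mm in the card's frame. Grip it across x above 43 mm: a finger then passes over the card.
- tray: Fixed open steel tray 150 mm (x) by 110 mm (y), 45 mm high, walls 4 mm; origin: centre of its underside. It stands left or right of the card, the straightedge on the other side. The clip is parked on its near (-x) wall.
- clip: Steel spring clip, 22 mm wide, parked upright astride the tray wall, jaws down; 0.07 to 0.12 kg. Frame of its first lever (-x side): parked, the origin is midway between the jaw tips, 27 mm above the table; x across the jaws (squeeze along it), y along the pivot pin, z up to the handles. Held symmetrically, this lever leans by half the opening angle.
- clip_lever (a joint): Angle between the levers, rad: 0 parked (tips 4 mm apart), 0.70 fully spread (stop; 35 mm at the tips, 29 mm at the top of the 8 mm high jaw pads). Squeezing the handles spreads the jaws (levers do not cross). The spring closes with 0.27 N m at 0, 0.48 N m at 0.70: 7 to 12 N on the handle tops. Wide open: above 0.45.
- clip_jaw_a (a point): Inner lower edge of the tip of the first lever's jaw, mid width.
- clip_jaw_b (a point): The same point on the other lever's jaw (+x side); the middle between the two jaw points is the centre of the gap.
- clip_pivot (a point): Centre of the clip's pivot pin, 45 mm above the tips when parked. Above it the two handles flare, parked, to about 54 mm over their outer top edges, 86 mm above the tips; fully spread they are nearly parallel, about 24 mm over the outsides. Below it only the jaw pads stand between the levers.
- screwdriver: Bystander, leave it: screwdriver lying on the table on the robot's side of the card; origin under its middle.
- idler_wheel: Bystander, leave it: black rubber wheel, 56 mm across, 18 mm high, behind the card; origin under its centre.
- screw_jar: Bystander, leave it: glass jar, 50 mm across, 60 mm high, behind the card; origin under its centre.
- microswitch: Bystander, leave it: small black box 30 x 45 x 28 mm, behind the card; origin under its centre.
- motor_pulley: Bystander, leave it: brass pulley, 24 mm across, 20 mm high, to the left of the card (+y); origin under its centre.
- spacer: Bystander, leave it: aluminium spacer, 20 mm across, 20 mm high, to the right of the card (-y); origin under its centre.
- bearing: Bystander, leave it: steel bearing ring, 32 mm across, 10 mm high, lying in the tray; origin under its centre.
Not all that is in view belongs to the job. What is shaped like the clip but orange or yellow is not meant.

How it is judged:
On the way:
1. the straightedge stands flush along the card's bare face, roughly centred, released (x of straightedge in the frame of card between -0.009 and -0.003 m and y of straightedge in the frame of card between -0.03 and 0.03 m and angle between the y axis of straightedge and the y axis of card, either way round below 0.04 rad and angle between straightedge's own z axis and vertical below 0.06 rad and height (world z) of straightedge below 0.004 m and contact force between the fingers and straightedge below 0.1 N), for 0.2 s.
At the end, for the whole second after the job is handed in: Straightedge released, within 3 mm and 0.04 rad of flush, 30 mm of centred. Clip held (over 2 N), still, open over 0.45 rad, one jaw before the straightedge, one behind the card, tips 9+ mm below the top edges, 3+ mm off the table, within 66 mm of its middle, touching neither (all of step 1 and height (world z) of clip_jaw_a between 0.003 and 0.031 m and y of clip_jaw_a in the frame of straightedge between -0.066 and 0.066 m and height (world z) of clip_jaw_b between 0.003 and 0.031 m and y of clip_jaw_b in the frame of straightedge between -0.066 and 0.066 m and value of joint clip_lever above 0.45 rad and ((x of clip_jaw_a in the frame of card below -0.0125 m and x of clip_jaw_b in the frame of card above 0.0035 m) or (x of clip_jaw_b in the frame of card below -0.0125 m and x of clip_jaw_a in the frame of card above 0.0035 m)) and contact force between clip and card below 0.3 N and contact force between clip and straightedge below 0.3 N and contact force between the fingers and clip above 2 N and linear speed of clip below 0.03 m/s); the arm keeps its last pose, push and grip.
It fails at once if a bystander disturbed (moved over 30 mm) (distance of any of screwdriver, idler_wheel, screw_jar, microswitch, motor_pulley, spacer, bearing from where it was at the start of the episode above 0.03 m).
It also fails if it takes over 58 s, if anything falls off the work surface, if the arm or the gripper's body presses on something with over 40 N, if the wrist force passes 120 N, or if a joint passes its speed limit or range.

### The arm

A 7-joint arm with a two-finger parallel gripper is mounted at the origin on the work surface. World frame = base frame: x ahead of the robot, y to its left, z up, the work surface at z = 0. Lengths are in m, angles in rad, forces in N, time in s.
With the tool pointing down it reaches from about 0.35 to 0.775 m from the base axis. Payload 3.1 kg.
Tool frame: the origin (TCP) lies on the mounting face of the last link; the fingertips stand 173 mm ahead of it and the grasp point (between the pads) lies 155 mm ahead of it (ctrl.tcp_to_tips is the distance from the TCP to the fingertips, in m); z points along the fingers, y is the line along which they close (so a half turn about z gives the same grasp; the last joint's range is limited). The gripper opens to 85 mm and grips with 20 to 120 N. Pads are 22 mm wide; open, the fingers measure 114 mm over their backs; the gripper's body (76 mm by 85 mm) begins 54 mm behind the grasp point. The pads swing forward as they close: fully open they stand 13 mm farther back than shut.
Start: joints at [1.302, 0.311, 0.014, 1.512, -0.004, 1.319, -0.027], TCP at [0.124, -0.536, 0.405] pointing down, gripper open.
Joint ranges: [-2.7, 2.7], [-0.3, 1.91], [-1.27, 1.3], [0.12, 2.57], [-1.44, 4.58], [0.2, 2.03], [-3.05, 3.05]. Speed limits (rad/s): [2.79, 2.79, 3.14, 3.14, 3.14, 3.14, 3.14].

### API

Orientations are given as a 3x3 rotation matrix whose columns are the frame's x, y, z axes.
In Python, from rig import ctrl, viewer, job_done gives the robot as it stands.
- The arm moves only by the tool drive_tool, never from a script. Its argument "motion" is a list of rows, each an object of numbers: "fingers": the opening, from 0 (shut) to 1 (fully open); "x", "y", "z": the shift along the tool's x, y, z scaled (see below); "rx", "ry", "rz": the turn, a rotation vector about the tool's x, y, z scaled (see below). A call has 1 to 5 rows; each row is the pose to reach, as a shift and turn from the pose commanded when the call began, along the tool's axes at that moment; what a row does not reach only later rows make up. The controller multiplies each number of a shift by 25 cm and each number of a turn by 0.5 rad. A row lasts 1/8 s, in which the tool goes at most 62.5 mm and 10.7 degrees, less where a joint would pass 70% of its speed; a pose out of reach is approached as far as the arm can. A call with a number of a shift or a turn outside -1 to 1 is refused whole. A call with a gripper value outside its range is refused whole. The fingers move at their own pace and stop on an object; "grip_force" is the grip in N (left out, the last holds). Time passes only in rows, so rows that repeat a pose let the fingers close. It gives the time, the measured TCP pose, the force, the opening and the grip force at its end, in the units of the state.
- ctrl.get_obs(): the state, without advancing time (a new reading comes with each control period).
- viewer.get_image(name): name is "scene" or "top" or "wrist"; returns a dict with "pixels" (480x640x3 uint8, red, green, blue), "mtx" (3x3 intrinsics, pixels), "k1" (the pictures are not rectified: a ray, as slopes to the right and down, at radius r is drawn at 1 + k1 r^2 times it, then the intrinsics apply), "world_to_cam" (4x4, takes a point from world to camera coordinates). Camera axes: x right, y up, looking along -z (the intrinsics and any distortion apply to the point x, -y, -z); pixel columns grow to the right and rows downward; lengths in m; the calibration is good to about 2 mm. A picture is of the moment at which its call begins. There is no depth.
- job_done(): hands the job in; it is judged then, once.
Trained networks look in a picture, given as the dict that the camera call returned (one of the last four; its "shot" number tells which), for a name from the list of things; names that differ only in an ending like _2 or _b are one class to them, and where a whole thing is asked for, a point or a joint stands for the part that bears it (a point fixed in the world has none). Each returns a list of dicts, best first, with "conf" (0 to 1); they miss things now and then, are a little off and sometimes report something else, mostly with a low value. They report only what shows in the picture. A call takes as long as a camera call. They do not tell look-alikes from the thing itself.
- viewer.recognise(picture, label): "extent" ([left, top, right, bottom] in pixels, round what is visible of it).
The state is a dict: "t": time; "joint_positions": joint angles; "dq": joint speeds; "joint_torque": joint torques, N m; "tool_pos": TCP position; "tcp_rot": TCP orientation; "force": force on the tool from outside, world axes, zero at the start; "moment": the same for the moment, N m; "grip_width": finger opening in m; "finger_force": force on a finger pad.
Only numpy, scipy, OpenCV 4.12 (cv2) and the standard library are available. Lean on these libraries where they do the work, as an engineer would, in place of code of your own. Each camera call takes 0.05 s, during which the arm holds its last target. There are 200 camera calls.

## Working session

There is one attempt and no reset: what is moved stays moved. The work goes in short steps, Python scripts to look and compute and a tool call to move; the robot and the scene stay as the last step left them, time stands still between calls to the robot, and variables do not carry over. Pictures are saved under pics/ and viewed, at most 10 in all, crops included, and the job is handed in when it is done.

Besides the shell and the picture viewer there is one more tool, called after "Request:" as name(argument=value, ...), one argument or row to a line, values as JSON. drive_tool: Moves the arm, as the interface text tells. Its arguments: {"type":"object","properties":{"motion":{"type":"array"},"grip_force":{"type":"number"}},"required":["motion"]}

```bash
ls; mkdir -p pics; python3 - <<'E'
from rig import ctrl, viewer
import cv2
o=ctrl.get_obs(); print(o)
for n in("scene","top"):
    p=viewer.get_image(n); cv2.imwrite(f"pics/{n}0.png",p["pixels"][:,:,::-1])
    print(n,p["mtx"].tolist(),p["k1"],p["world_to_cam"].round(4).tolist())
    for l in("card","straightedge","tray","clip","screwdriver","motor_pulley","spacer","screw_jar"):
        print(l,[([round(v) for v in d["extent"]],round(d["conf"],2)) for d in viewer.recognise(p,l)])
E
```

```text
pics
{'t': 0.0, 'joint_positions': array([ 1.30230907,  0.31177926,  0.01396158,  1.51304977, -0.00439013,
        1.31921185, -0.02720646]), 'dq': array([ 0.00031252,  0.00032311,  0.00060515,  0.00041751,  0.0009556 ,
       -0.00091336, -0.00105345]), 'joint_torque': array([ 6.74654359e-06, -3.79916811e+01,  1.45821772e-01, -2.30590886e+01,
        1.20397055e-02,  1.35430889e-02,  1.81037905e-06]), 'tool_pos': array([ 0.12363646, -0.53560176,  0.40359405]), 'tcp_rot': array([[ 9.74370880e-01,  2.24946612e-01, -6.39937685e-04],
       [ 2.24947501e-01, -9.74368096e-01,  2.33137660e-03],
       [-9.90995970e-05, -2.41557785e-03, -9.99997078e-01]]), 'force': array([-0.17607035, -0.32091044,  0.2932401 ]), 'moment': array([-0.0098049 , -0.01642579,  0.01406772]), 'finger_force': 0.0, 'grip_width': 0.08531793003652949}
scene [[507.69030847227486, 0.0, 325.9774479533882], [0.0, 507.69030847227486, 242.43890122048063], [0.0, 0.0, 1.0]] -0.13394766702552696 [[0.6289, 0.7773, -0.016, -0.4006], [-0.615, 0.5099, 0.6015, 0.2925], [0.4757, -0.3685, 0.7987, -1.5257], [0.0, 0.0, 0.0, 1.0]]
card
[... 670 characters left out ...]
9999, 0.0128, 0.077], [0.986, -0.0073, 0.1666, -0.5644], [-0.1665, 0.0142, 0.9859, -1.0744], [0.0, 0.0, 0.0, 1.0]]
card [([310, 208, 403, 250], 0.8)]
straightedge [([486, 245, 568, 274], 0.65)]
tray [([171, 202, 246, 291], 0.67), ([195, 233, 211, 252], 0.45)]
clip [([190, 264, 212, 296], 0.77), ([236, 311, 264, 332], 0.76), ([106, 248, 139, 272], 0.73), ([175, 329, 205, 357], 0.6), ([194, 233, 215, 254], 0.21)]
screwdriver [([273, 147, 303, 175], 0.63), ([315, 321, 409, 336], 0.61), ([277, 280, 286, 295], 0.25)]
motor_pulley [([278, 283, 287, 292], 0.66), ([272, 147, 301, 174], 0.44)]
spacer [([436, 280, 449, 289], 0.55)]
screw_jar [([420, 143, 448, 173], 0.66), ([487, 241, 569, 275], 0.57)]
```

View pics/top0.png

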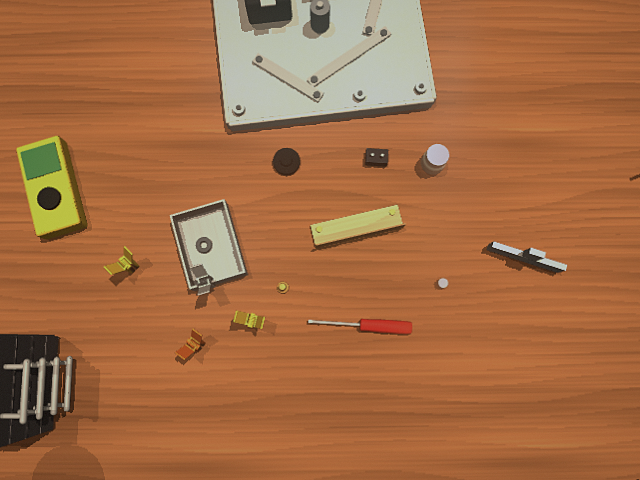

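View pics/scene0.png

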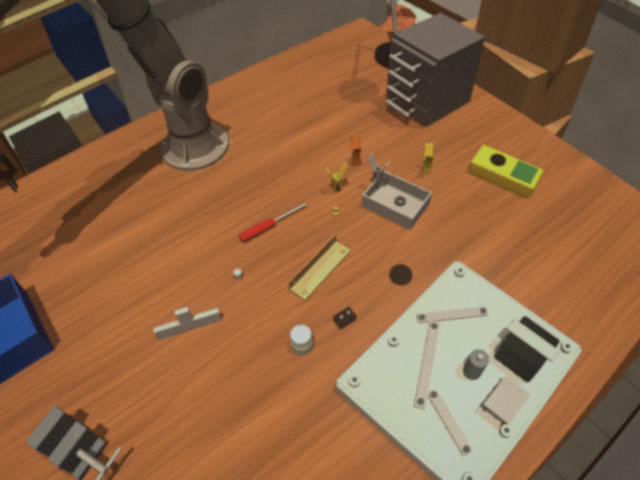

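Top picture: the straightedge is at (527,257) and the card at (356,226), with its bare face towards the bottom of the image. The tray is at (208,245).
Clip-like candidates are grey at (203,282) on the tray's near wall, yellow at (122,263), yellow at (249,321) and orange at (189,346). I choose the grey one and will check it in a close crop.

```bash
cat > h.py <<'E'
import numpy as np, cv2
from rig import ctrl, viewer
def ray(p,u,v):
    K=p["mtx"]; a=np.array([(u-K[0,2])/K[0,0],(v-K[1,2])/K[1,1]]); s=a.copy()
    for _ in range(20): s=a/(1+p["k1"]*(s@s))
    W=p["world_to_cam"]; R=W[:3,:3]; c=-R.T@W[:3,3]
    return c,R.T@np.array([s[0],-s[1],-1])
def at_z(p,u,v,z):
    c,d=ray(p,u,v); return c+d*(z-c[2])/d[2]
def proj(p,X):
    X=np.atleast_2d(X); W=p["world_to_cam"]; q=X@W[:3,:3].T+W[:3,3]
    s=np.c_[q[:,0]/-q[:,2],-q[:,1]/-q[:,2]]; s=s*(1+p["k1"]*(s**2).sum(1,keepdims=True))
    return s@np.diag([p["mtx"][0,0],p["mtx"][1,1]])+p["mtx"][:2,2]
def crop(p,u,v,w,h,f):
    u0,v0=int(u-w//2),int(v-h//2)
    return cv2.resize(p["pixels"][v0:v0+h,u0:u0+w,::-1],None,fx=f,fy=f,interpolation=cv2.INTER_CUBIC)
E
python3 - <<'E'
from h import *
t=viewer.get_image("top"); s=viewer.get_image("scene")
A=crop(t,356,226,100,75,4);B=crop(t,527,257,100,75,4);C=crop(t,205,255,100,75,4);D=crop(s,386,180,100,75,4)
cv2.imwrite("pics/m1.png",np.vstack([np.hstack([A,B]),np.hstack([C,D])]))
E
```

```text
(no output)
```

View pics/m1.png

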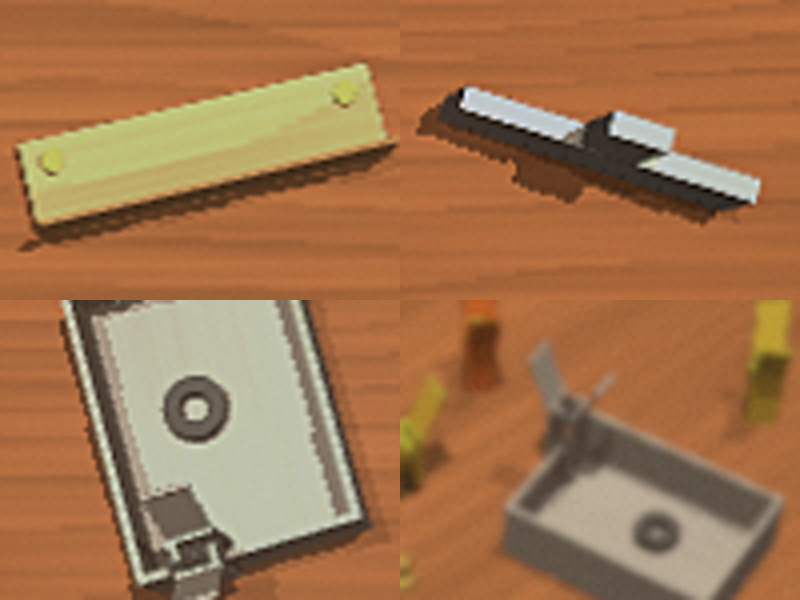

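The crop confirms the grey clip astride the tray wall at about (203,282). The others like it are yellow or orange. Next I compute coarse poses.

```bash
python3 - <<'E'
from h import *
t=viewer.get_image("top"); s=viewer.get_image("scene")
def q(u0,v0,pts,z,p=t): return np.array([at_z(p,u0+x/4-.4,v0+y/4-.4,z) for x,y in pts])
def rep(n,P):
    print(n,P.round(4)[:,:2].tolist())
    d=P[1]-P[0]; print("  len",np.linalg.norm(d).round(4),"mid",P[:2].mean(0).round(4)[:2],"dir(from +y end)",np.arctan2(d[0],-d[1]).round(3))
rep("card top front",q(306,189,[(38,217),(396,141)],.04))
rep("card foot back",q(306,189,[(20,147),(367,65)],.01))
rep("se front top",q(477,220,[(60,108),(354,203)],.04))
rep("se back top",q(477,220,[(68,88),(360,180)],.04))
rep("grip top",q(477,220,[(212,123),(272,141)],.082))
rep("tray near wall top",q(155,218,[(139,284),(366,222)],.045))
rep("clip pivot?",q(155,218,[(195,250),(205,245)],.072))
print(proj(t,[0.6,0,0]),ctrl.get_obs()["t"])
E
```

```text
card top front [[0.5596, 0.0952], [0.5957, -0.079]]
  len 0.1778 mid [0.5776 0.0081] dir(from +y end) 0.204
card foot back [[0.5998, 0.1041], [0.6405, -0.0702]]
  len 0.1789 mid [0.6201 0.017 ] dir(from +y end) 0.229
se front top [[0.5496, -0.2469], [0.502, -0.388]]
  len 0.1489 mid [ 0.5258 -0.3174] dir(from +y end) -0.325
se back top [[0.5594, -0.2513], [0.5132, -0.3918]]
  len 0.1479 mid [ 0.5363 -0.3216] dir(from +y end) -0.318
grip top [[0.5355, -0.3055], [0.5268, -0.3333]]
  len 0.0292 mid [ 0.5311 -0.3194] dir(from +y end) -0.304
tray near wall top [[0.4728, 0.3337], [0.5015, 0.2267]]
  len 0.1108 mid [0.4871 0.2802] dir(from +y end) 0.262
clip pivot? [[0.486, 0.3022], [0.4883, 0.2977]]
  len 0.0051 mid [0.4872 0.3   ] dir(from +y end) 0.464
[[362.48060339 225.83624469]] 1.1
```

```bash
cat >> h.py <<'E'
from scipy.spatial.transform import Rotation as Rt
def goal(pos,ang):   # TCP down, tool y at world angle ang
    y=np.array([np.cos(ang),np.sin(ang),0]); z=np.array([0,0,-1.]); return np.array(pos),np.c_[np.cross(y,z),y,z]
def plan(pos,ang):
    o=ctrl.get_obs(); P,R=goal(pos,ang); R0=o["tcp_rot"]
    print("t",round(o["t"],2),"pos",o["tool_pos"].round(4),"ang",np.arctan2(R0[1,1],R0[0,1]).round(4),"F",o["force"].round(1),"w",round(o["grip_width"],4),"ff",round(o["finger_force"],1))
    print("shift",(R0.T@(P-o["tool_pos"])/.25).round(4),"turn",(Rt.from_matrix(R0.T@R).as_rotvec()/.5).round(3))
E
```

Request:
drive_tool(
  motion=[
    {"x":0.89,"y":-0.24,"z":0.09,"rz":-1,"fingers":1},
    {"x":0.89,"y":-0.24,"z":0.09,"rz":-1,"fingers":1},
    {"x":0.89,"y":-0.24,"z":0.09,"rz":-1,"fingers":1},
    {"x":0.89,"y":-0.24,"z":0.09,"rz":-1,"fingers":1},
  ],
  grip_force=30,
)

```text
schema error: expected keys fingers, x, y, z, rx, ry, rz
```

```bash
python3 -c "
from h import *
plan([.531,-.3195,.36],-.32)"
```

```text
t 1.1 pos [ 0.1237 -0.5359  0.4047] ang -1.3439 F [-0.4 -0.2 -0.1] w 0.0855 ff 0.0
shift [ 1.7822 -0.477   0.1787] turn [-0.     0.    -2.048]
```

All seven keys are needed in every row.

Request:
drive_tool(
  motion=[
    {"x":0.22,"y":-0.06,"z":0.05,"rx":0,"ry":0,"rz":-0.3,"fingers":1},
    {"x":0.44,"y":-0.12,"z":0.09,"rx":0,"ry":0,"rz":-0.6,"fingers":1},
    {"x":0.67,"y":-0.18,"z":0.09,"rx":0,"ry":0,"rz":-0.9,"fingers":1},
    {"x":0.89,"y":-0.24,"z":0.09,"rx":0,"ry":0,"rz":-1,"fingers":1},
    {"x":0.89,"y":-0.24,"z":0.09,"rx":0,"ry":0,"rz":-1,"fingers":1},
  ],
  grip_force=30,
)

```text
t: 1.72
tool_pos: [0.3327, -0.4232, 0.3824]
tcp_rot: [[0.739, 0.673, 0.004], [0.673, -0.739, 0.002], [0.005, 0.001, -1.0]]
force: [0.1, -0.1, 0.3]
grip_width: 0.0857
finger_force: 0.0
```

```bash
python3 -c "
from h import *
plan([.531,-.3195,.36],-.32)"
```

```text
t 1.73 pos [ 0.3327 -0.4232  0.3824] ang -0.8319 F [ 0.1 -0.1  0.3] w 0.0857 ff 0.0
shift [0.8651 0.2275 0.0938] turn [ 0.004 -0.009 -1.024]
```

Request:
drive_tool(
  motion=[
    {"x":0.22,"y":0.06,"z":0.05,"rx":0,"ry":0,"rz":-0.3,"fingers":1},
    {"x":0.44,"y":0.12,"z":0.09,"rx":0,"ry":0,"rz":-0.6,"fingers":1},
    {"x":0.66,"y":0.18,"z":0.09,"rx":0,"ry":0,"rz":-0.9,"fingers":1},
    {"x":0.865,"y":0.23,"z":0.09,"rx":0,"ry":0,"rz":-1,"fingers":1},
    {"x":0.865,"y":0.23,"z":0.09,"rx":0,"ry":0,"rz":-1,"fingers":1},
  ],
)

```text
t: 2.35
tool_pos: [0.5305, -0.3225, 0.3593]
tcp_rot: [[0.329, 0.944, 0.003], [0.944, -0.329, 0.004], [0.005, 0.001, -1.0]]
force: [-0.6, 0.0, 0.2]
grip_width: 0.0857
finger_force: 0.0
```

```bash
python3 -c "
from h import *
plan([.531,-.3195,.219],-.32)
w=viewer.get_image('wrist'); cv2.imwrite('pics/w1.png',w['pixels'][:,:,::-1])
print(proj(w,[[.531,-.3195,.082],[.531,-.3195,.04]]).round(1), w['k1'])
a=-.32;R=Rt.from_euler('z',a).as_matrix()
print(proj(w,np.array([[sx*.006,sy*.075,.04] for sx in(-1,1) for sy in (-1,1)]+[[sx*.006,sy*.015,.082] for sx in(-1,1) for sy in (-1,1)])@R.T+[.531,-.3195,0]).round(0).tolist())"
```

```text
t 2.35 pos [ 0.5305 -0.3225  0.3593] ang -0.3356 F [-0.6  0.   0.2] w 0.0857 ff 0.0
shift [ 0.0093 -0.0028  0.5611] turn [ 0.003 -0.009 -0.031]
[[317.1 238.1]
 [317.4 223.5]] -0.09068437419482074
[[311.0, 321.0], [307.0, 113.0], [327.0, 321.0], [325.0, 113.0], [308.0, 262.0], [307.0, 214.0], [327.0, 261.0], [327.0, 214.0]]
```

View pics/w1.png

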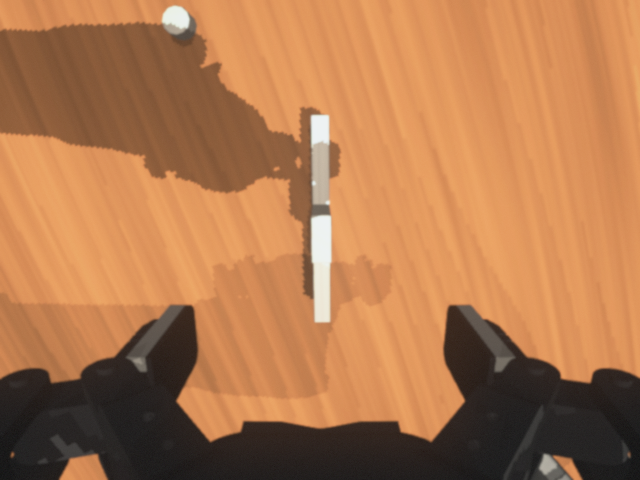

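The wrist view shows the straightedge upright at u 311–331, v 115–322, with its grip at v 212–262. That is within 3 px (about 2 mm) of the prediction, so I descend and grip.

Request:
drive_tool(
  motion=[
    {"x":0.012,"y":0.004,"z":0.2,"rx":0.003,"ry":-0.009,"rz":-0.03,"fingers":1},
    {"x":0.012,"y":0.004,"z":0.4,"rx":0.003,"ry":-0.009,"rz":-0.03,"fingers":1},
    {"x":0.012,"y":0.004,"z":0.5,"rx":0.003,"ry":-0.009,"rz":-0.03,"fingers":1},
    {"x":0.012,"y":0.004,"z":0.56,"rx":0.003,"ry":-0.009,"rz":-0.03,"fingers":1},
    {"x":0.012,"y":0.004,"z":0.56,"rx":0.003,"ry":-0.009,"rz":-0.03,"fingers":1},
  ],
)

```text
t: 3.02
tool_pos: [0.5276, -0.3254, 0.2191]
tcp_rot: [[0.325, 0.946, -0.005], [0.946, -0.325, -0.004], [-0.005, -0.003, -1.0]]
force: [0.5, 0.9, -0.8]
grip_width: 0.0856
finger_force: 0.0
```

Request:
drive_tool(
  motion=[
    {"x":0,"y":0,"z":0,"rx":0,"ry":0,"rz":0,"fingers":0.3},
    {"x":0,"y":0,"z":0,"rx":0,"ry":0,"rz":0,"fingers":0.2},
    {"x":0,"y":0,"z":0,"rx":0,"ry":0,"rz":0,"fingers":0},
    {"x":0,"y":0,"z":0,"rx":0,"ry":0,"rz":0,"fingers":0},
    {"x":0,"y":0,"z":0,"rx":0,"ry":0,"rz":0,"fingers":0},
  ],
  grip_force=40,
)

```text
t: 3.65
tool_pos: [0.529, -0.3242, 0.2202]
tcp_rot: [[0.323, 0.946, -0.002], [0.946, -0.323, -0.004], [-0.005, -0.001, -1.0]]
force: [-0.3, -0.1, 2.9]
grip_width: 0.0115
finger_force: 43.2
```

Request:
drive_tool(
  motion=[
    {"x":0,"y":0,"z":0,"rx":0,"ry":0,"rz":0,"fingers":0},
    {"x":0,"y":0,"z":0,"rx":0,"ry":0,"rz":0,"fingers":0},
  ],
)

```text
t: 3.9
tool_pos: [0.529, -0.3242, 0.2202]
tcp_rot: [[0.323, 0.946, -0.002], [0.946, -0.323, -0.004], [-0.005, -0.001, -1.0]]
force: [0.1, -0.5, 3.8]
grip_width: 0.0116
finger_force: 43.5
```

Request:
drive_tool(
  motion=[
    {"x":0,"y":0,"z":-0.1,"rx":0,"ry":0,"rz":0,"fingers":0},
    {"x":0,"y":0,"z":-0.2,"rx":0,"ry":0,"rz":0,"fingers":0},
    {"x":0,"y":0,"z":-0.32,"rx":0,"ry":0,"rz":0,"fingers":0},
    {"x":0,"y":0,"z":-0.32,"rx":0,"ry":0,"rz":0,"fingers":0},
  ],
)

```text
t: 4.4
tool_pos: [0.5298, -0.3241, 0.3013]
tcp_rot: [[0.323, 0.946, 0.001], [0.946, -0.323, -0.006], [-0.005, 0.003, -1.0]]
force: [0.7, -0.1, -2.4]
grip_width: 0.0118
finger_force: 42.6
```

```bash
python3 -c "
from h import *
plan([.537,0,.29],.21)"
```

```text
t 4.4 pos [ 0.5298 -0.3241  0.3013] ang -0.3289 F [ 0.7 -0.1 -2.4] w 0.0118 ff 42.6
shift [ 1.2366 -0.3916  0.0375] turn [ 0.003  0.012 -1.078]
```

Request:
drive_tool(
  motion=[
    {"x":0.15,"y":-0.05,"z":0,"rx":0,"ry":0.01,"rz":-0.25,"fingers":0},
    {"x":0.35,"y":-0.12,"z":0,"rx":0,"ry":0.01,"rz":-0.5,"fingers":0},
    {"x":0.55,"y":-0.18,"z":0,"rx":0,"ry":0.01,"rz":-0.75,"fingers":0},
    {"x":0.75,"y":-0.24,"z":0,"rx":0,"ry":0.01,"rz":-1,"fingers":0},
    {"x":0.9,"y":-0.29,"z":0,"rx":0,"ry":0.01,"rz":-1,"fingers":0},
  ],
)

```text
t: 5.03
tool_pos: [0.532, -0.0847, 0.2965]
tcp_rot: [[-0.173, 0.985, -0.006], [0.985, 0.174, 0.003], [0.004, -0.005, -1.0]]
force: [0.1, 0.5, -1.9]
grip_width: 0.011
finger_force: 42.5
```

```bash
python3 -c "
from h import *
plan([.537,0,.29],.21)"
```

```text
t 5.03 pos [ 0.532  -0.0847  0.2965] ang 0.1744 F [ 0.1  0.5 -1.9] w 0.011 ff 42.5
shift [0.3299 0.0785 0.0271] turn [-0.011 -0.009 -0.071]
```

Request:
drive_tool(
  motion=[
    {"x":0.2,"y":0.05,"z":0.02,"rx":-0.01,"ry":-0.01,"rz":-0.07,"fingers":0},
    {"x":0.33,"y":0.08,"z":0.03,"rx":-0.01,"ry":-0.01,"rz":-0.07,"fingers":0},
    {"x":0.33,"y":0.08,"z":0.03,"rx":-0.01,"ry":-0.01,"rz":-0.07,"fingers":0},
    {"x":0.33,"y":0.08,"z":0.03,"rx":-0.01,"ry":-0.01,"rz":-0.07,"fingers":0},
  ],
)

```text
t: 5.52
tool_pos: [0.5381, -0.004, 0.2898]
tcp_rot: [[-0.204, 0.979, 0.0], [0.979, 0.204, -0.004], [-0.004, -0.0, -1.0]]
force: [0.7, -0.2, -2.8]
grip_width: 0.0112
finger_force: 42.6
```

```bash
python3 -c "
from h import *
plan([.537,0,.22],.21)
w=viewer.get_image('wrist'); cv2.imwrite('pics/w2.png',w['pixels'][:,:,::-1])
R=Rt.from_euler('z',.21).as_matrix()
print(proj(w,np.array([[0,.09,.04],[0,-.09,.04],[.048,.09,.01],[.048,-.09,.01]])@R.T+[.5776,.0081,0]).round(0).tolist())"
```

```text
t 5.53 pos [ 0.5381 -0.004   0.2898] ang 0.2054 F [ 0.7 -0.2 -2.8] w 0.0112 ff 42.6
shift [ 0.0178 -0.0011  0.279 ] turn [-0.001  0.008 -0.009]
[[402.0, 69.0], [388.0, 387.0], [475.0, 78.0], [451.0, 360.0]]
```

View pics/w2.png

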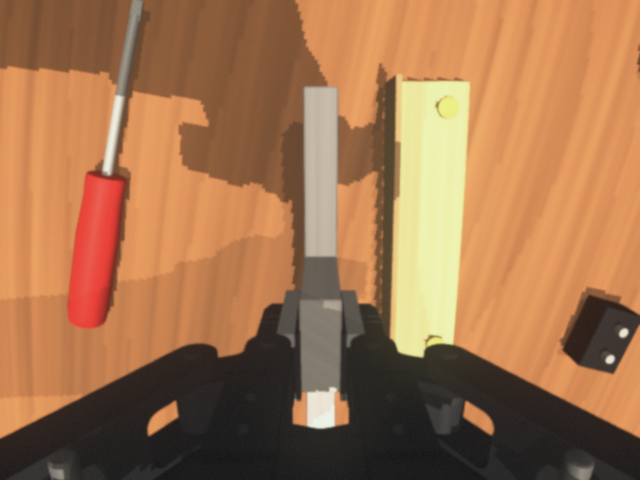

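The wrist view shows the straightedge in the fingers (edges u 304–337 at v 87). The card's front is at u≈401 at v 78 and u≈391 at v 355, with the foot's back edge at u 469→455. I refine this with row profiles.

```bash
python3 -c "
from h import *
im=cv2.imread('pics/w2.png')[:,:,::-1].astype(int)
for v in (110,200,300):
    print(v,[tuple(c) for c in im[v,378:410:2]]); print('  back',[tuple(c) for c in im[v,452:474:3]])
for v in (100,150,200,245):
    print(v,'se',[c for c in im[v,298:312,2]],[c for c in im[v,330:344,2]])
"
```

```text
110 [(np.int64(113), np.int64(78), np.int64(52)), (np.int64(106), np.int64(75), np.int64(50)), (np.int64(108), np.int64(76), np.int64(50)), (np.int64(108), np.int64(80), np.int64(54)), (np.int64(86), np.int64(68), np.int64(46)), (np.int64(87), np.int64(69), np.int64(48)), (np.int64(87), np.int64(69), np.int64(48)), (np.int64(86), np.int64(69), np.int64(47)), (np.int64(107), np.int64(86), np.int64(57)), (np.int64(212), np.int64(171), np.int64(113)), (np.int64(235), np.int64(203), np.int64(133)), (np.int64(236), np.int64(209), np.int64(137)), (np.int64(236), np.int64(230), np.int64(158)), (np.int64(237), np.int64(235), np.int64(165)), (np.int64(237), np.int64(233), np.int64(162)), (np.int64(237), np.int64(231), np.int64(160))]
  back [(np.int64(237), np.int64(238), np.int64(134)), (np.int64(237), np.int64(238), np.int64(133)), (np.int64(237), np.int64(239), np.int64(152)), (np.int64(237), np.int64(241), np.int64(175)), (np.int64(237), np.int64(239), np.int64(171)), (np.int64(236), np.int64(229), np.int64(157)), (np.int64(228), np.int64(160), np.int64(99)), (np.int64(221), np.int64(150)
[... 3220 characters left out ...]
3), np.int64(159), np.int64(161), np.int64(164), np.int64(165), np.int64(165)] [np.int64(164), np.int64(162), np.int64(164), np.int64(163), np.int64(162), np.int64(153), np.int64(133), np.int64(113), np.int64(102), np.int64(98), np.int64(97), np.int64(95), np.int64(96), np.int64(95)]
245 se [np.int64(49), np.int64(46), np.int64(47), np.int64(47), np.int64(50), np.int64(64), np.int64(95), np.int64(125), np.int64(146), np.int64(155), np.int64(160), np.int64(160), np.int64(161), np.int64(164)] [np.int64(160), np.int64(159), np.int64(160), np.int64(160), np.int64(156), np.int64(145), np.int64(124), np.int64(100), np.int64(91), np.int64(88), np.int64(88), np.int64(85), np.int64(87), np.int64(89)]
```

```bash
python3 -c "
from h import *
w=viewer.get_image('wrist'); o=ctrl.get_obs(); tp=o['tool_pos']; ta=np.arctan2(o['tcp_rot'][1,1],o['tcp_rot'][0,1])
def line(pts,z,n):
    P=np.array([at_z(w,u,v,z)[:2] for u,v in pts]); d=P[-1]-P[0]; d/=np.linalg.norm(d); d*=np.sign(d[1]); a=np.arctan2(-d[0],d[1])
    nx=np.array([np.cos(a),np.sin(a)]); print(n,'ang',a.round(4),'perp dist from TCP',((P.mean(0)-tp[:2])@nx).round(4)); return P
print(tp,ta)
line([(395.3,110),(393.8,200),(390.3,300)],.04,'card front')
line([(469,110),(463.3,200),(456.8,300)],.01,'foot back')
z=.0696+.04
line([(303.6,100),(303.6,150),(304.2,200),(304,245)],z,'se L'); line([(337.1,100),(337,150),(336.3,200),(336.6,245)],z,'se R')
ny=np.array([-np.sin(ta),np.cos(ta)])
print('card +y end',(at_z(w,397,75,.04)[:2]-tp[:2])@ny,'se +y end',(at_z(w,320,87,z)[:2]-tp[:2])@ny)
"
```

```text
[ 0.53849455 -0.00493746  0.29036538] 0.20300224722999488
card front ang 0.2219 perp dist from TCP 0.0398
foot back ang 0.2256 perp dist from TCP 0.0881
se L ang 0.1983 perp dist from TCP -0.0058
se R ang 0.2106 perp dist from TCP 0.0066
card +y end 0.09136460492716145 se +y end 0.07881149897381866
```

Request:
drive_tool(
  motion=[
    {"x":-0.01,"y":0.04,"z":0.1,"rx":0,"ry":0.01,"rz":-0.04,"fingers":0},
    {"x":-0.01,"y":0.07,"z":0.2,"rx":0,"ry":0.01,"rz":-0.04,"fingers":0},
    {"x":-0.01,"y":0.08,"z":0.25,"rx":0,"ry":0.01,"rz":-0.04,"fingers":0},
    {"x":-0.01,"y":0.08,"z":0.272,"rx":0,"ry":0.01,"rz":-0.04,"fingers":0},
    {"x":-0.01,"y":0.08,"z":0.272,"rx":0,"ry":0.01,"rz":-0.04,"fingers":0},
  ],
)

```text
t: 6.25
tool_pos: [0.5589, -0.0017, 0.2236]
tcp_rot: [[-0.224, 0.975, 0.002], [0.975, 0.224, 0.002], [0.001, 0.002, -1.0]]
force: [-0.1, 0.3, -1.8]
grip_width: 0.0117
finger_force: 42.5
```

```bash
python3 -c "
from h import *
w=viewer.get_image('wrist');w=viewer.get_image('wrist')
o=ctrl.get_obs(); c=np.array([np.cos(.2235),np.sin(.2235)])
print(o['tcp_rot'].round(4))
print('to go mm',1000*((np.array([.53849,-.00494])+c*.0334-o['tool_pos'][:2])@c))
plan([.538,0,.2202],.2235)"
```

```text
[[-0.224   0.9746  0.0038]
 [ 0.9746  0.224   0.0019]
 [ 0.001   0.0041 -1.    ]]
to go mm 12.34704185568397
t 6.35 pos [ 0.5593 -0.0014  0.2243] ang 0.2259 F [ 0.1  0.2 -2.2] w 0.0114 ff 42.5
shift [ 0.0245 -0.0818  0.0161] turn [ 0.008 -0.002  0.005]
```

Request:
drive_tool(
  motion=[
    {"x":0,"y":0.02,"z":0.004,"rx":0.008,"ry":0,"rz":0,"fingers":0},
    {"x":0,"y":0.035,"z":0.008,"rx":0.008,"ry":0,"rz":0,"fingers":0},
    {"x":0,"y":0.044,"z":0.008,"rx":0.008,"ry":0,"rz":0,"fingers":0},
    {"x":0,"y":0.044,"z":0.008,"rx":0.008,"ry":0,"rz":0,"fingers":0},
  ],
)

```text
t: 6.85
tool_pos: [0.57, 0.0012, 0.2215]
tcp_rot: [[-0.224, 0.975, -0.002], [0.975, 0.224, 0.001], [0.002, -0.001, -1.0]]
force: [-0.5, 0.4, -2.0]
grip_width: 0.0116
finger_force: 42.5
```

Request:
drive_tool(
  motion=[
    {"x":0,"y":0.004,"z":0,"rx":0,"ry":0,"rz":0,"fingers":0},
    {"x":0,"y":0.004,"z":0,"rx":0,"ry":0,"rz":0,"fingers":0},
  ],
)

```text
t: 7.1
tool_pos: [0.5707, 0.0013, 0.2215]
tcp_rot: [[-0.224, 0.975, -0.002], [0.975, 0.224, 0.001], [0.002, -0.001, -1.0]]
force: [0.4, -0.9, -1.6]
grip_width: 0.0116
finger_force: 42.5
```

Request:
drive_tool(
  motion=[
    {"x":0,"y":0.004,"z":0,"rx":0,"ry":0,"rz":0,"fingers":0},
    {"x":0,"y":0.004,"z":0,"rx":0,"ry":0,"rz":0,"fingers":0},
  ],
)

```text
t: 7.35
tool_pos: [0.5715, 0.0014, 0.2214]
tcp_rot: [[-0.224, 0.975, -0.002], [0.975, 0.224, 0.001], [0.002, -0.002, -1.0]]
force: [-0.3, 0.6, -1.8]
grip_width: 0.0115
finger_force: 42.5
```

Request:
drive_tool(
  motion=[
    {"x":0,"y":0.004,"z":0,"rx":0,"ry":0,"rz":0,"fingers":0},
    {"x":0,"y":0.004,"z":0,"rx":0,"ry":0,"rz":0,"fingers":0},
  ],
)

```text
t: 7.6
tool_pos: [0.5719, 0.0016, 0.2211]
tcp_rot: [[-0.224, 0.975, -0.004], [0.975, 0.224, 0.0], [0.001, -0.004, -1.0]]
force: [-3.3, -0.8, 0.1]
grip_width: 0.012
finger_force: 42.9
```

Request:
drive_tool(
  motion=[
    {"x":0,"y":0.004,"z":0,"rx":0,"ry":0,"rz":0,"fingers":0},
    {"x":0,"y":0.004,"z":0,"rx":0,"ry":0,"rz":0,"fingers":0},
  ],
)

```text
t: 7.85
tool_pos: [0.5723, 0.0016, 0.2209]
tcp_rot: [[-0.224, 0.975, -0.006], [0.975, 0.224, -0.0], [0.001, -0.006, -1.0]]
force: [-5.8, -0.5, 0.9]
grip_width: 0.0112
finger_force: 43.1
```

Contact with the card reads -5.8 N. I lower it onto the table and release.

Request:
drive_tool(
  motion=[
    {"x":0,"y":0,"z":0.004,"rx":0.004,"ry":0,"rz":0,"fingers":0},
    {"x":0,"y":0,"z":0.006,"rx":0.006,"ry":0,"rz":0,"fingers":0},
    {"x":0,"y":0,"z":0.006,"rx":0.006,"ry":0,"rz":0,"fingers":0},
  ],
)

```text
t: 8.22
tool_pos: [0.5725, 0.0019, 0.2203]
tcp_rot: [[-0.224, 0.974, -0.008], [0.975, 0.224, -0.001], [0.001, -0.008, -1.0]]
force: [-6.5, -0.1, 5.0]
grip_width: 0.0113
finger_force: 43.6
```

Request:
drive_tool(
  motion=[
    {"x":0,"y":0,"z":0,"rx":0,"ry":0,"rz":0,"fingers":0.2},
    {"x":0,"y":0,"z":0,"rx":0,"ry":0,"rz":0,"fingers":0.3},
    {"x":0,"y":0,"z":0,"rx":0,"ry":0,"rz":0,"fingers":0.4},
    {"x":0,"y":0,"z":0,"rx":0,"ry":0,"rz":0,"fingers":0.4},
  ],
)

```text
t: 8.72
tool_pos: [0.5741, 0.0021, 0.2202]
tcp_rot: [[-0.224, 0.975, -0.003], [0.975, 0.224, 0.001], [0.002, -0.003, -1.0]]
force: [0.3, 0.2, -0.2]
grip_width: 0.0341
finger_force: 0.0
```

Request:
drive_tool(
  motion=[
    {"x":0,"y":0,"z":-0.15,"rx":0,"ry":0,"rz":0,"fingers":0.4},
    {"x":0,"y":0,"z":-0.35,"rx":0,"ry":0,"rz":0,"fingers":0.4},
    {"x":0,"y":0,"z":-0.55,"rx":0,"ry":0,"rz":0,"fingers":0.7},
    {"x":0,"y":0,"z":-0.55,"rx":0,"ry":0,"rz":0,"fingers":1},
  ],
)

```text
t: 9.22
tool_pos: [0.576, 0.0028, 0.3627]
tcp_rot: [[-0.224, 0.975, 0.007], [0.975, 0.224, 0.001], [-0.0, 0.007, -1.0]]
force: [0.8, 0.2, 0.2]
grip_width: 0.0691
finger_force: 0.0
```

```bash
python3 -c "
from h import *
plan([.47,.29,.36],.25)
w=viewer.get_image('wrist')
t=viewer.get_image('top')
cv2.imwrite('pics/w3.png',np.hstack([cv2.resize(w['pixels'][:,:,::-1],(440,330)),cv2.resize(crop(t,356,226,110,105,1),(345,330))]))"
```

```text
t 9.22 pos [0.576  0.0028 0.3627] ang 0.2261 F [0.8 0.2 0.2] w 0.0691 ff 0.0
shift [ 1.2147 -0.1556  0.0091] turn [ 0.014  0.001 -0.048]
```

View pics/w3.png

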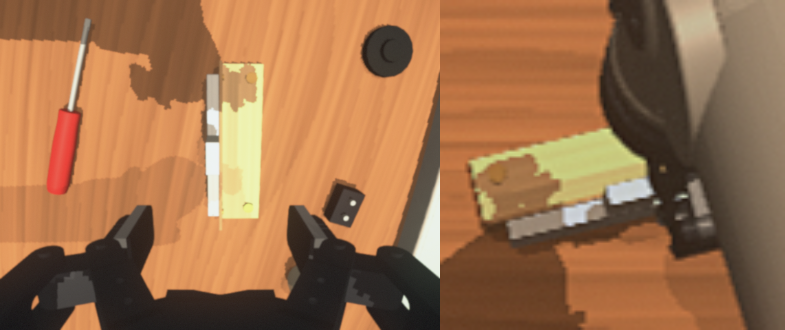

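The straightedge stands flush and is released, at u 206–219 in the left view beside the card. Next is the clip.

Request:
drive_tool(
  motion=[
    {"x":0.2,"y":-0.025,"z":0,"rx":0.014,"ry":0,"rz":-0.05,"fingers":1},
    {"x":0.4,"y":-0.05,"z":0,"rx":0.014,"ry":0,"rz":-0.05,"fingers":1},
    {"x":0.6,"y":-0.075,"z":0,"rx":0.014,"ry":0,"rz":-0.06,"fingers":1},
    {"x":0.8,"y":-0.1,"z":0,"rx":0.014,"ry":0,"rz":-0.07,"fingers":1},
    {"x":1,"y":-0.1,"z":0,"rx":0.014,"ry":0,"rz":-0.07,"fingers":1},
  ],
)

```text
t: 9.95
tool_pos: [0.4926, 0.2408, 0.3559]
tcp_rot: [[-0.258, 0.966, -0.015], [0.966, 0.258, -0.003], [0.001, -0.015, -1.0]]
force: [0.4, 0.4, 0.5]
grip_width: 0.0855
finger_force: 0.0
```

```bash
python3 -c "
from h import *
plan([.487,.297,.35],.26)"
```

```text
t 9.95 pos [0.4926 0.2408 0.3559] ang 0.2611 F [0.4 0.4 0.5] w 0.0855 ff 0.0
shift [0.2231 0.0368 0.0233] turn [-0.03  -0.001  0.002]
```

Request:
drive_tool(
  motion=[
    {"x":0.15,"y":0.025,"z":0.02,"rx":-0.015,"ry":0,"rz":0,"fingers":1},
    {"x":0.223,"y":0.037,"z":0.02,"rx":-0.015,"ry":0,"rz":0,"fingers":1},
    {"x":0.223,"y":0.037,"z":0.02,"rx":-0.015,"ry":0,"rz":0,"fingers":1},
    {"x":0.223,"y":0.037,"z":0.02,"rx":-0.015,"ry":0,"rz":0,"fingers":1},
  ],
)

```text
t: 10.45
tool_pos: [0.4894, 0.2941, 0.3524]
tcp_rot: [[-0.255, 0.967, -0.004], [0.967, 0.255, -0.002], [-0.0, -0.005, -1.0]]
force: [0.6, -0.1, 0.0]
grip_width: 0.0852
finger_force: 0.0
```

```bash
python3 -c "
from h import *
plan([.487,.297,.255],.26)
w=viewer.get_image('wrist'); cv2.imwrite('pics/w4.png',w['pixels'][:,:,::-1])
plan([.487,.297,.255],.26)
R=Rt.from_euler('z',.26).as_matrix()
print(proj(w,np.array([[-.027,0,.113],[.027,0,.113],[0,.011,.072],[0,-.011,.072]])@R.T+[.487,.3,0]).round(0).tolist())"
```

```text
t 10.45 pos [0.4894 0.2941 0.3524] ang 0.258 F [ 0.6 -0.1  0. ] w 0.0852 ff 0.0
shift [ 0.0139 -0.0046  0.3894] turn [-0.009  0.001 -0.004]
t 10.5 pos [0.4895 0.2939 0.3526] ang 0.2574 F [-0.3 -0.7  0.5] w 0.0855 ff 0.0
shift [ 0.0145 -0.005   0.3903] turn [-0.009  0.    -0.005]
[[268.0, 247.0], [372.0, 247.0], [320.0, 211.0], [320.0, 246.0]]
```

View pics/w4.png

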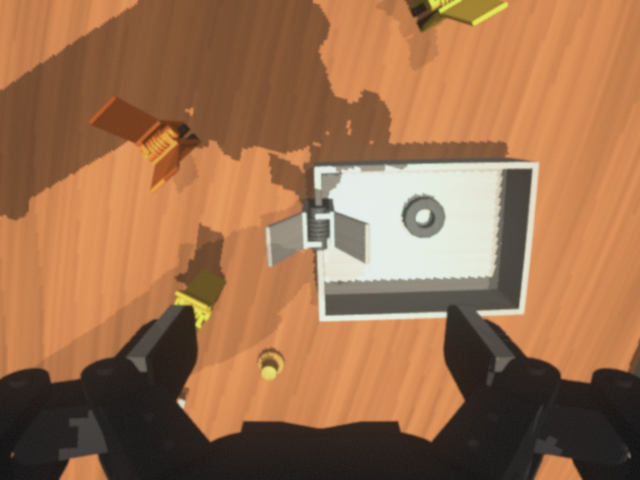

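The wrist view shows the grey clip with its handle tops at u 267 and 369, mid (318,246), and its pivot at (318,225). Predicted mid was (320,247). The tray wall runs from (317,168) to (322,318), so the angle is about 0.285. I descend and squeeze.

Request:
drive_tool(
  motion=[
    {"x":0.027,"y":-0.006,"z":0.15,"rx":-0.009,"ry":0,"rz":-0.055,"fingers":1},
    {"x":0.027,"y":-0.006,"z":0.27,"rx":-0.009,"ry":0,"rz":-0.055,"fingers":1},
    {"x":0.027,"y":-0.006,"z":0.35,"rx":-0.009,"ry":0,"rz":-0.055,"fingers":1},
    {"x":0.027,"y":-0.006,"z":0.38,"rx":-0.009,"ry":0,"rz":-0.055,"fingers":1},
    {"x":0.027,"y":-0.006,"z":0.38,"rx":-0.009,"ry":0,"rz":-0.055,"fingers":1},
  ],
)

```text
t: 11.12
tool_pos: [0.4853, 0.3014, 0.258]
tcp_rot: [[-0.283, 0.959, 0.0], [0.959, 0.283, 0.001], [0.001, 0.001, -1.0]]
force: [0.8, -0.0, -0.0]
grip_width: 0.0852
finger_force: 0.0
```

```bash
python3 -c "
from h import *
w=viewer.get_image('wrist'); w=viewer.get_image('wrist'); cv2.imwrite('pics/w5.png',crop(w,320,240,500,400,1.2))
plan([.486,.300,.255],.285)"
```

```text
t 11.22 pos [0.4854 0.3023 0.259 ] ang 0.2877 F [ 0.2 -0.1  0.3] w 0.0853 ff 0.0
shift [-0.0097 -0.0003  0.0161] turn [ 0.005 -0.004  0.005]
```

View pics/w5.png

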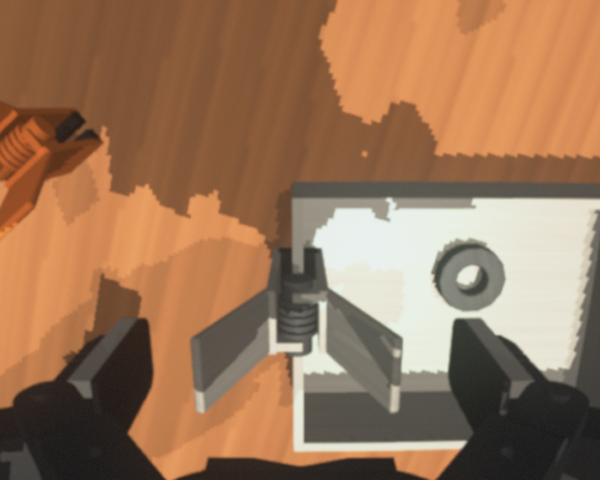

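Both handles lie centred between the fingers: handle tops at 195 and 398, finger faces at 152 and 450. I squeeze now.

Request:
drive_tool(
  motion=[
    {"x":-0.009,"y":0,"z":0.014,"rx":0,"ry":0,"rz":0,"fingers":0.7},
    {"x":-0.009,"y":0,"z":0.014,"rx":0,"ry":0,"rz":0,"fingers":0.5},
    {"x":-0.009,"y":0,"z":0.014,"rx":0,"ry":0,"rz":0,"fingers":0.3},
    {"x":-0.009,"y":0,"z":0.014,"rx":0,"ry":0,"rz":0,"fingers":0},
    {"x":-0.009,"y":0,"z":0.014,"rx":0,"ry":0,"rz":0,"fingers":0},
  ],
  grip_force=35,
)

```text
t: 11.85
tool_pos: [0.4854, 0.3003, 0.2544]
tcp_rot: [[-0.285, 0.959, 0.0], [0.959, 0.285, 0.002], [0.002, 0.001, -1.0]]
force: [0.8, 0.0, -0.1]
grip_width: 0.0221
finger_force: 36.2
```

Request:
drive_tool(
  motion=[
    {"x":0,"y":0,"z":0,"rx":0,"ry":0,"rz":0,"fingers":0},
    {"x":0,"y":0,"z":0,"rx":0,"ry":0,"rz":0,"fingers":0},
    {"x":0,"y":0,"z":0,"rx":0,"ry":0,"rz":0,"fingers":0},
  ],
)

```text
t: 12.22
tool_pos: [0.4854, 0.3003, 0.2545]
tcp_rot: [[-0.285, 0.959, 0.0], [0.959, 0.285, 0.002], [0.002, 0.001, -1.0]]
force: [-0.8, 0.4, -0.9]
grip_width: 0.0223
finger_force: 36.2
```

```bash
python3 -c "
from h import *
w=viewer.get_image('wrist'); w2=viewer.get_image('scene'); cv2.imwrite('pics/w6.png',np.hstack([crop(w,320,260,320,300,1.25),cv2.resize(crop(w2,380,175,64,60,1),(400,375),interpolation=2)]))
plan([.486,.300,.255],.285)"
```

```text
t 12.32 pos [0.4854 0.3003 0.2545] ang 0.2885 F [ 0.6 -0.5 -1.1] w 0.0218 ff 36.2
shift [-0.0018  0.002  -0.0022] turn [ 0.002 -0.004  0.007]
```

View pics/w6.png

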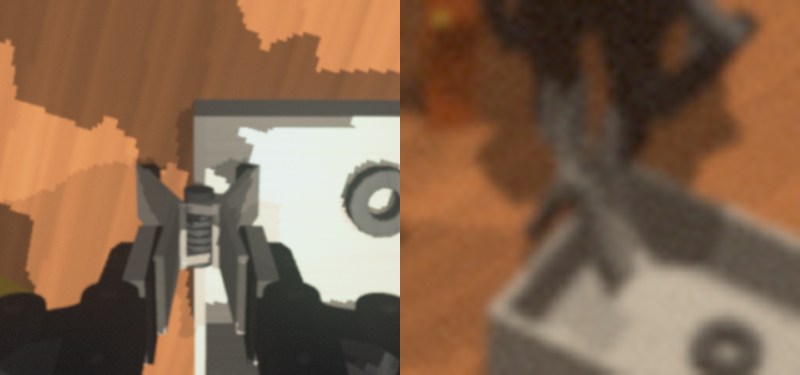

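The fingers read 22 mm, so the clip is fully spread and astride the wall, with the jaws open at crop u≈148 and 250. I lift and work out a free spot on the table to probe the height of the jaw tips.

Request:
drive_tool(
  motion=[
    {"x":0,"y":0,"z":-0.1,"rx":0,"ry":0,"rz":0,"fingers":0},
    {"x":0,"y":0,"z":-0.2,"rx":0,"ry":0,"rz":0,"fingers":0},
    {"x":0,"y":0,"z":-0.3,"rx":0,"ry":0,"rz":0,"fingers":0},
    {"x":0,"y":0,"z":-0.36,"rx":0,"ry":0,"rz":0,"fingers":0},
    {"x":0,"y":0,"z":-0.36,"rx":0,"ry":0,"rz":0,"fingers":0},
  ],
)

```text
t: 12.95
tool_pos: [0.4856, 0.3004, 0.3455]
tcp_rot: [[-0.285, 0.959, 0.002], [0.959, 0.285, 0.003], [0.002, 0.003, -1.0]]
force: [-0.0, -0.1, -1.0]
grip_width: 0.022
finger_force: 36.2
```

```bash
python3 -c "
from h import *
t=viewer.get_image('top'); S=at_z(t,280,225,0); print(S, at_z(t,282,288,0),at_z(t,286,161,0),at_z(t,246,275,.045))
plan([S[0],S[1],.30],.2235)"
```

```text
[0.6028909  0.16559638 0.        ] [0.47640693 0.16119732 0.        ] [0.73617479 0.15389242 0.        ] [0.49783344 0.2267986  0.045     ]
t 13.0 pos [0.4854 0.3    0.3443] ang 0.2885 F [-0.  -1.  -1.3] w 0.0222 ff 36.2
shift [-0.6495  0.2975  0.1763] turn [ 0.002 -0.003  0.13 ]
```

Request:
drive_tool(
  motion=[
    {"x":-0.2,"y":0.1,"z":0,"rx":0,"ry":0,"rz":0.06,"fingers":0},
    {"x":-0.4,"y":0.2,"z":0.04,"rx":0,"ry":0,"rz":0.13,"fingers":0},
    {"x":-0.6,"y":0.28,"z":0.1,"rx":0,"ry":0,"rz":0.13,"fingers":0},
    {"x":-0.65,"y":0.3,"z":0.18,"rx":0,"ry":0,"rz":0.13,"fingers":0},
    {"x":-0.65,"y":0.3,"z":0.18,"rx":0,"ry":0,"rz":0.13,"fingers":0},
  ],
)

```text
t: 13.62
tool_pos: [0.6029, 0.1639, 0.2954]
tcp_rot: [[-0.219, 0.976, -0.007], [0.976, 0.219, -0.0], [0.001, -0.007, -1.0]]
force: [0.0, 0.7, -1.0]
grip_width: 0.0218
finger_force: 36.2
```

Request:
drive_tool(
  motion=[
    {"x":0,"y":0,"z":0.12,"rx":0,"ry":0,"rz":0,"fingers":0},
    {"x":0,"y":0,"z":0.22,"rx":0,"ry":0,"rz":0,"fingers":0},
    {"x":0,"y":0,"z":0.24,"rx":0,"ry":0,"rz":0,"fingers":0},
    {"x":0,"y":0,"z":0.24,"rx":0,"ry":0,"rz":0,"fingers":0},
  ],
)

```text
t: 14.12
tool_pos: [0.603, 0.1676, 0.2399]
tcp_rot: [[-0.224, 0.975, 0.0], [0.975, 0.224, 0.003], [0.003, 0.001, -1.0]]
force: [0.1, 0.6, -1.0]
grip_width: 0.0217
finger_force: 36.2
```

```bash
python3 -c "
from h import *
w=viewer.get_image('wrist'); w2=viewer.get_image('scene')
p=proj(w2,[.603,.166,.03])[0]; print(p)
cv2.imwrite('pics/w7.png',np.hstack([crop(w,320,260,320,300,1.25),cv2.resize(crop(w2,p[0],p[1],64,60,1),(400,375),interpolation=2)]))
plan([.603,.1656,.23],.2235)"
```

```text
[368.58403138 232.76212563]
t 14.22 pos [0.6038 0.167  0.2408] ang 0.2247 F [-0.1 -0.2 -0.1] w 0.022 ff 36.2
shift [-0.0049 -0.0043  0.0433] turn [ 0.007 -0.005  0.002]
```

View pics/w7.png

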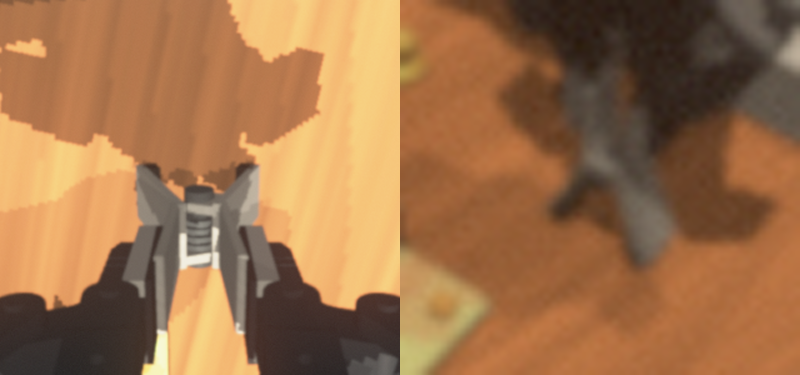

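The clip hangs symmetrically (jaws at crop u 137–160 and 238–260, centre 199) over bare table. Now I probe down gently.

Request:
drive_tool(
  motion=[
    {"x":0,"y":0,"z":0.016,"rx":0,"ry":0,"rz":0,"fingers":0},
    {"x":0,"y":0,"z":0.024,"rx":0,"ry":0,"rz":0,"fingers":0},
    {"x":0,"y":0,"z":0.024,"rx":0,"ry":0,"rz":0,"fingers":0},
  ],
)

```text
t: 14.6
tool_pos: [0.604, 0.1663, 0.235]
tcp_rot: [[-0.222, 0.975, 0.002], [0.975, 0.222, 0.003], [0.002, 0.003, -1.0]]
force: [-1.8, -0.3, 5.2]
grip_width: 0.0219
finger_force: 36.5
```

Request:
drive_tool(
  motion=[
    {"x":0,"y":0,"z":0.01,"rx":0,"ry":0,"rz":0,"fingers":0},
    {"x":0,"y":0,"z":0.01,"rx":0,"ry":0,"rz":0,"fingers":0},
  ],
)

```text
t: 14.85
tool_pos: [0.6041, 0.1666, 0.2348]
tcp_rot: [[-0.222, 0.975, 0.004], [0.975, 0.222, 0.003], [0.002, 0.004, -1.0]]
force: [-4.9, -1.2, 13.9]
grip_width: 0.0219
finger_force: 37.2
```

Request:
drive_tool(
  motion=[
    {"x":0,"y":0,"z":0.008,"rx":0,"ry":0,"rz":0,"fingers":0},
    {"x":0,"y":0,"z":0.008,"rx":0,"ry":0,"rz":0,"fingers":0},
  ],
)

```text
t: 15.1
tool_pos: [0.6042, 0.1669, 0.2347]
tcp_rot: [[-0.222, 0.975, 0.005], [0.975, 0.222, 0.003], [0.002, 0.005, -1.0]]
force: [-7.0, -2.4, 20.9]
grip_width: 0.0218
finger_force: 37.8
```

Tips touch the table at TCP z ≈ 0.235. I raise the clip and go above the target.

Request:
drive_tool(
  motion=[
    {"x":0,"y":0,"z":-0.1,"rx":0,"ry":0,"rz":0,"fingers":0},
    {"x":0,"y":0,"z":-0.2,"rx":0,"ry":0,"rz":0,"fingers":0},
    {"x":0,"y":0,"z":-0.34,"rx":0,"ry":0,"rz":0,"fingers":0},
    {"x":0,"y":0,"z":-0.34,"rx":0,"ry":0,"rz":0,"fingers":0},
  ],
)

```text
t: 15.6
tool_pos: [0.6046, 0.1665, 0.3174]
tcp_rot: [[-0.222, 0.975, 0.008], [0.975, 0.221, 0.005], [0.003, 0.008, -1.0]]
force: [-0.2, 1.1, -1.3]
grip_width: 0.022
finger_force: 36.2
```

```bash
python3 -c "
from h import *
w=viewer.get_image('wrist')
plan([.5633,.0498,.315],.2235)"
```

```text
t 15.65 pos [0.6039 0.166  0.3151] ang 0.2234 F [-0.1 -0.2 -1.6] w 0.0219 ff 36.2
shift [-0.4172 -0.2614 -0.0014] turn [ 0.008 -0.004 -0.   ]
```

Request:
drive_tool(
  motion=[
    {"x":-0.15,"y":-0.1,"z":0,"rx":0.004,"ry":-0.004,"rz":0,"fingers":0},
    {"x":-0.3,"y":-0.2,"z":0,"rx":0.008,"ry":-0.004,"rz":0,"fingers":0},
    {"x":-0.417,"y":-0.261,"z":0,"rx":0.008,"ry":-0.004,"rz":0,"fingers":0},
    {"x":-0.417,"y":-0.261,"z":0,"rx":0.008,"ry":-0.004,"rz":0,"fingers":0},
    {"x":-0.417,"y":-0.261,"z":0,"rx":0.008,"ry":-0.004,"rz":0,"fingers":0},
  ],
)

```text
t: 16.27
tool_pos: [0.5627, 0.0502, 0.3125]
tcp_rot: [[-0.222, 0.975, -0.005], [0.975, 0.222, 0.0], [0.001, -0.005, -1.0]]
force: [-0.0, 0.6, -0.8]
grip_width: 0.0219
finger_force: 36.2
```

```bash
python3 -c "
from h import *
w=viewer.get_image('wrist');w=viewer.get_image('wrist');w=viewer.get_image('wrist')
plan([.5633,.0498,.257],.2235)
o=ctrl.get_obs();print(o['tcp_rot'].round(4).tolist())
im=w['pixels'].astype(int)
# card +y part ahead of clip: rows above the jaws
c=np.array([.975,.2216,0]);n=np.array([-.2216,.975,0]);F=np.array([.5785,.003,0])
print('pred back/front SE top, card top back at y+75..',proj(w,[F-.012*c+.07*n+[0,0,.04],F+.07*n+[0,0,.04],F+.048*c+.085*n+[0,0,.01],F-.012*c+.078*n+[0,0,.04]]).round(1).tolist())
v=int(proj(w,F+.07*n+[0,0,.04])[0,1]); print(v)
print([(u,*im[v,u]) for u in range(270,400,4)])
"
```

```text
t 16.43 pos [0.563  0.0513 0.3132] ang 0.2263 F [ 0.1  0.2 -1.4] w 0.0221 ff 36.2
shift [-0.0065  0.0007  0.2246] turn [-0.007 -0.002  0.006]
[[-0.2244, 0.9745, -0.0037], [0.9745, 0.2244, 0.0004], [0.0012, -0.0035, -1.0]]
pred back/front SE top, card top back at y+75.. [[308.4, 210.6], [328.8, 210.6], [401.9, 179.9], [308.3, 197.0]]
210
[(270, np.int64(213), np.int64(140), np.int64(88)), (274, np.int64(170), np.int64(114), np.int64(73)), (278, np.int64(156), np.int64(104), np.int64(69)), (282, np.int64(171), np.int64(114), np.int64(75)), (286, np.int64(240), np.int64(172), np.int64(107)), (290, np.int64(240), np.int64(173), np.int64(109)), (294, np.int64(243), np.int64(180), np.int64(113)), (298, np.int64(242), np.int64(178), np.int64(111)), (302, np.int64(161), np.int64(109), np.int64(72)), (306, np.int64(169), np.int64(152), np.int64(132)), (310, np.int64(213), np.int64(198), np.int64(177)), (314, np.int64(208), np.int64(193), np.int64(172)), (318, np.int64(214), np.int64(201), np.int64(179)), (322, np.int64(212), np.int64(198), np.int64(176)), (326, np.int64(162), np.int64(142), n
[... 249 characters left out ...]
64(224), np.int64(152)), (350, np.int64(245), np.int64(243), np.int64(181)), (354, np.int64(245), np.int64(242), np.int64(179)), (358, np.int64(245), np.int64(245), np.int64(192)), (362, np.int64(245), np.int64(246), np.int64(203)), (366, np.int64(245), np.int64(246), np.int64(199)), (370, np.int64(245), np.int64(246), np.int64(199)), (374, np.int64(245), np.int64(246), np.int64(201)), (378, np.int64(245), np.int64(247), np.int64(203)), (382, np.int64(245), np.int64(246), np.int64(198)), (386, np.int64(245), np.int64(246), np.int64(197)), (390, np.int64(245), np.int64(246), np.int64(200)), (394, np.int64(245), np.int64(246), np.int64(197)), (398, np.int64(242), np.int64(230), np.int64(156))]
```

Camera check: the straightedge and card together are centred at u≈319, and so is the clip gap. I descend.

Request:
drive_tool(
  motion=[
    {"x":-0.006,"y":0,"z":0.05,"rx":-0.005,"ry":0,"rz":0.005,"fingers":0},
    {"x":-0.006,"y":0,"z":0.09,"rx":-0.005,"ry":0,"rz":0.005,"fingers":0},
    {"x":-0.006,"y":0,"z":0.12,"rx":-0.005,"ry":0,"rz":0.005,"fingers":0},
    {"x":-0.006,"y":0,"z":0.12,"rx":-0.005,"ry":0,"rz":0.005,"fingers":0},
  ],
)

```text
t: 16.92
tool_pos: [0.5629, 0.048, 0.2823]
tcp_rot: [[-0.219, 0.976, -0.003], [0.976, 0.219, -0.0], [0.0, -0.003, -1.0]]
force: [0.2, 0.2, -0.6]
grip_width: 0.0218
finger_force: 36.2
```

Request:
drive_tool(
  motion=[
    {"x":0,"y":0,"z":0.03,"rx":0,"ry":0,"rz":0,"fingers":0},
    {"x":0,"y":0,"z":0.06,"rx":0,"ry":0,"rz":0,"fingers":0},
    {"x":0,"y":0,"z":0.09,"rx":0,"ry":0,"rz":0,"fingers":0},
    {"x":0,"y":0,"z":0.1,"rx":0,"ry":0,"rz":0,"fingers":0},
    {"x":0,"y":0,"z":0.1,"rx":0,"ry":0,"rz":0,"fingers":0},
  ],
)

```text
t: 17.55
tool_pos: [0.5632, 0.0481, 0.2582]
tcp_rot: [[-0.219, 0.976, -0.001], [0.976, 0.219, -0.0], [-0.0, -0.001, -1.0]]
force: [-0.3, 0.2, -0.2]
grip_width: 0.0221
finger_force: 36.2
```

```bash
python3 -c "
from h import *
for i in range(4): w=viewer.get_image('wrist')
plan([.5633,.0498,.257],.2235)
print(ctrl.get_obs()['tcp_rot'].round(4).tolist(), ctrl.get_obs()['moment'])
im=w['pixels'].astype(int)
c=np.array([.975,.2216,0]);n=np.array([-.2216,.975,0]);F=np.array([.5785,.003,0])
v=int(proj(w,F+.068*n+[0,0,.04])[0,1])
for vv in (v-6,v,v+4): print(vv,[(u,*map(int,im[vv,u])) for u in range(262,380,4)])
"
```

```text
t 17.75 pos [0.5634 0.0481 0.2588] ang 0.221 F [-1.   0.1 -1.5] w 0.0216 ff 36.2
shift [0.0066 0.001  0.0073] turn [-0.     0.    -0.005]
[[-0.2193, 0.9757, -0.0], [0.9757, 0.2193, -0.0003], [-0.0002, -0.0001, -1.0]] [ 6.26655686e-02 -5.30619139e-02  9.28915523e-05]
223 [(262, 233, 163, 102), (266, 237, 168, 106), (270, 191, 125, 81), (274, 165, 111, 72), (278, 166, 112, 73), (282, 168, 113, 74), (286, 171, 114, 75), (290, 174, 116, 76), (294, 137, 93, 62), (298, 133, 97, 70), (302, 209, 194, 173), (306, 216, 203, 182), (310, 213, 199, 177), (314, 216, 203, 182), (318, 216, 204, 181), (322, 213, 200, 179), (326, 151, 127, 104), (330, 194, 144, 97), (334, 227, 180, 122), (338, 231, 186, 126), (342, 226, 181, 121), (346, 221, 174, 117), (350, 221, 178, 120), (354, 233, 209, 139), (358, 239, 224, 154), (362, 246, 244, 185), (366, 246, 247, 205), (370, 246, 247, 212), (374, 246, 247, 207), (378, 246, 247, 207)]
229 [(262, 234, 163, 102), (266, 239, 171, 107), (270, 177, 118, 76), (274, 168, 112, 72), (278, 165, 111, 72), (282, 168, 112, 73), (286, 173, 116, 75), (290, 168, 113, 73), (294
[... 428 characters left out ...]
), (374, 246, 247, 206), (378, 246, 247, 206)]
233 [(262, 235, 165, 103), (266, 240, 173, 109), (270, 176, 117, 76), (274, 167, 112, 73), (278, 166, 112, 73), (282, 168, 112, 72), (286, 172, 114, 73), (290, 160, 108, 70), (294, 131, 90, 60), (298, 130, 92, 65), (302, 208, 194, 173), (306, 216, 204, 182), (310, 212, 198, 177), (314, 215, 202, 181), (318, 217, 204, 183), (322, 214, 199, 179), (326, 146, 123, 100), (330, 194, 143, 98), (334, 227, 180, 121), (338, 231, 187, 126), (342, 225, 179, 121), (346, 219, 172, 116), (350, 218, 170, 115), (354, 220, 174, 117), (358, 218, 172, 116), (362, 232, 211, 139), (366, 246, 247, 205), (370, 246, 247, 213), (374, 246, 247, 208), (378, 246, 247, 206)]
```

The gap centre is about 1.5 mm too far behind in the image. I nudge it by −1 mm and 2 mm down, then hold.

Request:
drive_tool(
  motion=[
    {"x":0,"y":-0.004,"z":0.008,"rx":0,"ry":0,"rz":-0.005,"fingers":0},
    {"x":0,"y":-0.004,"z":0.008,"rx":0,"ry":0,"rz":-0.005,"fingers":0},
    {"x":0,"y":-0.004,"z":0.008,"rx":0,"ry":0,"rz":-0.005,"fingers":0},
    {"x":0,"y":-0.004,"z":0.008,"rx":0,"ry":0,"rz":-0.005,"fingers":0},
    {"x":0,"y":-0.004,"z":0.008,"rx":0,"ry":0,"rz":-0.005,"fingers":0},
  ],
)

```text
t: 18.38
tool_pos: [0.5623, 0.0479, 0.2565]
tcp_rot: [[-0.222, 0.975, -0.001], [0.975, 0.222, -0.0], [-0.0, -0.001, -1.0]]
force: [0.7, -0.5, -0.9]
grip_width: 0.0221
finger_force: 36.2
```

```bash
python3 -c "
from h import *
F=[]
for i in range(5):
    w=viewer.get_image('wrist'); F.append(ctrl.get_obs()['force'])
print('mean F',np.mean(F,0).round(2)); plan([.5633,.0498,.257],.2235)
im=w['pixels'].astype(int)
for v in (240,246,252): print(v,[(u,*map(int,im[v,u])) for u in range(264,376,3)])
"
```

```text
mean F [ 0.09  0.04 -1.09]
t 18.62 pos [0.5623 0.0479 0.2565] ang 0.2236 F [ 0.8 -0.5 -2.2] w 0.022 ff 36.2
shift [ 0.0065  0.0057 -0.0021] turn [-0.002  0.     0.   ]
240 [(264, 236, 166, 103), (267, 225, 153, 97), (270, 150, 103, 72), (273, 125, 86, 59), (276, 114, 78, 54), (279, 107, 75, 53), (282, 105, 75, 53), (285, 156, 105, 69), (288, 176, 117, 75), (291, 193, 128, 82), (294, 217, 145, 91), (297, 206, 136, 87), (300, 128, 89, 62), (303, 165, 149, 129), (306, 214, 200, 179), (309, 218, 205, 183), (312, 213, 200, 179), (315, 214, 201, 181), (318, 216, 205, 183), (321, 217, 205, 182), (324, 215, 202, 181), (327, 202, 188, 167), (330, 162, 124, 87), (333, 195, 147, 99), (336, 216, 165, 111), (339, 224, 177, 119), (342, 207, 160, 109), (345, 178, 140, 96), (348, 173, 136, 93), (351, 151, 122, 84), (354, 134, 109, 74), (357, 160, 129, 87), (360, 177, 148, 99), (363, 233, 225, 153), (366, 242, 239, 174), (369, 246, 247, 205), (372, 246, 247, 213), (375, 246, 247, 210)]
246 [(264, 220, 147, 92), (267, 217, 147, 96), (270, 121, 108, 96), (273, 111, 101, 91), (276, 103, 94, 84), (279, 9
[... 811 characters left out ...]
112, 103, 92), (282, 108, 99, 89), (285, 96, 88, 79), (288, 170, 114, 77), (291, 229, 159, 100), (294, 228, 156, 98), (297, 224, 153, 98), (300, 155, 105, 70), (303, 153, 135, 117), (306, 202, 187, 169), (309, 167, 155, 140), (312, 161, 151, 135), (315, 167, 157, 141), (318, 186, 175, 156), (321, 213, 199, 179), (324, 215, 202, 181), (327, 205, 190, 168), (330, 170, 130, 92), (333, 197, 147, 100), (336, 191, 146, 99), (339, 185, 145, 99), (342, 181, 142, 96), (345, 175, 138, 94), (348, 126, 106, 75), (351, 105, 101, 84), (354, 115, 111, 94), (357, 122, 118, 99), (360, 155, 148, 129), (363, 179, 171, 150), (366, 194, 188, 155), (369, 246, 247, 206), (372, 246, 247, 213), (375, 246, 247, 209)]
```

Jaw faces at u 287 and 349 leave 14–15 px on each side of the pair (302–335), and only the clip's weight is felt. I hand in.

```bash
python3 -c "
from rig import job_done
print(job_done())"
```

```text
the job is handed in; nothing more can be done
None
```

I handed the job in after about 18.6 s: the straightedge stands flush and released against the card, and the gripper holds the clip fully spread around both, beside the grip. Before hand-in the camera showed clear gaps on both sides and the wrist felt only the clip's weight, but no verdict was returned.

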